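Pack the inspection case in two layers

ROBOT

A 7-joint arm with a two-finger parallel gripper is mounted at the origin on a cart in front of the work surface, level with it; the furniture and walls round the work are solid. World frame = base frame: x ahead of the robot, y to its left, z up, the work surface at z = 0. Lengths are in m, angles in rad, forces in N, time in s.
With the tool pointing down it reaches from about 0.425 to 0.95 m from the base axis. Payload 16.7 kg.
Tool frame: the origin (TCP) lies at the very end of the fingers, on their centre line; the grasp point (between the pads) lies 19 mm behind it; z points along the fingers, y is the line along which they close (so a half turn about z gives the same grasp; the last joint's range is limited). The gripper opens to 94 mm and grips with 3 to 60 N. Pads are 16 mm wide; open, the fingers measure 119 mm over their backs; the gripper's body (75 mm by 177 mm) begins 78 mm behind the grasp point.
Start: joints at [-1.323, 0.426, 0.074, 1.606, -0.034, 1.111, -0.067], TCP at [0.261, 0.623, 0.205] pointing down, gripper open.
Joint ranges: [-2.85, 2.85], [-0.5, 2.14], [-1.23, 1.37], [0.21, 2.46], [-1.02, 4.16], [0.16, 2.05], [-2.73, 2.73]. Speed limits (rad/s): [1.89, 1.89, 2.39, 2.39, 3.01, 3.01, 3.01].

INTERFACE

Orientations are given as a rotation vector (axis times angle).
In Python, from workcell import get_state, imaging, workorder gives the robot as it stands.
- The arm moves only by the shell command python3 -m inch 'ROWS' [FORCE]. ROWS is a JSON object of lists of equal length, an entry for each row: "xyz": the shift along the tool's x, y, z in m, a list of three; "dr": the turn, a rotation vector about the tool's x, y, z in rad, a list of three; "gripper": the closure in counts, from 0 (fully open) to 255 (shut). In form: {"xyz": [[x, y, z], ...], "dr": [[rx, ry, rz], ...], "gripper": [gripper, ...]}. A call has 1 to 12 rows; each row shifts and turns the commanded pose from where the row before left it, along the tool's axes as they then stand; what a row does not reach is not made up. A row lasts 1/12 s, in which the tool goes at most 41.7 mm and 7.16 degrees, less where a joint would pass 70% of its speed; a pose out of reach is approached as far as the arm can. A call is refused whole if a number of a shift passes 0.0417 or a number of a turn 0.125, either way. A call with a gripper value outside its range is refused whole. The fingers move at their own pace and stop on an object; FORCE is the grip in N (left out, the last holds). Time passes only in rows, so rows that do not move let the fingers close. It gives the time, the measured TCP pose, the force, the opening and the grip force at its end, in the units of the state.
- get_state(): the state, without advancing time (a new reading comes with each control period).
- imaging.camera(name): name is "scene" or "top" or "wrist"; returns a dict with "color" (480x640x3 uint8, blue, green, red), "range_z" (480x640 float32, m along the optical axis (not along the pixel's ray), 0 where there is no reading), "camera_matrix" (3x3 intrinsics, pixels), "R" (3x3) and "t" (3): a world point X has camera coordinates R X + t. Camera axes: x right, y down, z forward; pixel columns grow to the right and rows downward; lengths in m; the calibration is good to about 2 mm. The wrist camera is an equidistant fisheye: a pixel r from the principal point sees the ray r / f radians off the axis. A picture is of the moment at which its call begins.
- workorder.close_job(): hands the job in; it is judged then, once.
The state is a dict: "clock": time; "q": joint angles; "qd": joint speeds; "joint_efforts": joint torques, N m; "eef_pos": TCP position; "ee_rot": TCP orientation; "ft_force": force on the tool from outside, world axes, zero at the start; "moment": the same for the moment, N m; "gripper_width": finger opening in m; "grip_force": force on a finger pad.
Only numpy, scipy, OpenCV 4.12 (cv2) and the standard library are available. Lean on these libraries where they do the work, as an engineer would, in place of code of your own. Each camera call takes 0.05 s, during which the arm holds its last target. There are 200 camera calls.

TASK

Pack the open inspection case in its two layers, heavy steel at the bottom: first set the steel V-block that stands on the desk down into the empty rectangular recess in the bottom, beside the spare lens, then fold the hinged divider plate down flat over the two of them, and last lay the hex key holder flat in the trough on top of the divider. Leave the lens in its recess and do not disturb the drill tube and the gauge block that lie about on the desk.

Things in the scene. Friction and masses are not known exactly. Their poses are not given: they have to be found in the camera images.
- case: Open grey case, fixed to the desk; origin at the centre of its underside; x to its rear (hinge side), y to its left, z up. 150 mm along x, 200 mm along y, walls 5 mm. Heights above the desk: inside floor 4 mm, front and side walls 47 mm, rear wall 41 mm. A 12 mm thick black insert covers the floor, with a rectangular recess (left) and a round one (right) cut through it.
- recess (a point): Centre of the floor of the empty rectangular recess in the case bottom (4 mm above the desk), 15 mm in front of the case's centre and 45 mm left of it; axes as the case. 52 mm along x, 44 mm along y, 12 mm deep, edges bevelled 2 mm. The V-block fits with 3 mm play on each side, its x along this x, either way round. The ledge at the left wall is 25 mm from the recess edge.
- v_block_center (a point): Centre of the loose grey steel V-block, 16 mm above its underside: 46 mm along its x, 38 mm along its y, 32 mm high, about 0.3 kg, upright on the desk, V groove on top running along its x. Grasp it across its 38 mm sides (along y), in the upper half: seated, its lower 12 mm are inside the insert. Its top is then 36 mm above the desk, 7 mm under the closed divider.
- divider (a joint): Angle (rad) of the hinged aluminium divider plate: 0 = folded down flat (closed, a stop is there), 1.57 = upright, more = leaning back from the robot, stop at 1.95. It starts open, leaning slightly back. The hinge is stiff: the plate stays at any angle and moves with a push of about 2 N near its front edge.
- divider_hinge (a point): Middle of the divider's hinge axis on the case's rear wall, 45 mm above the desk; axes as the case, the hinge axis along y. At angle q the plate runs from here along (-cos q) x + (sin q) z; its upper face looks along (sin q) x + (cos q) z, so when open that face is turned away from the robot. Plate 4 mm thick, centred on the axis, 184 mm wide, reaching 141 mm from the axis.
- divider_front (a point): Point on the divider's upper face, mid-width, 120 mm from the hinge axis: a good place to push the plate over from behind and then down. The face is bare over the whole width from 80 to 125 mm from the axis; a finger notch 44 mm wide is cut in the front edge from 125 mm on. Turns with the divider: x towards the hinge, z out of the upper face.
- trough (a point): Centre of the floor of the trough on the divider's upper face, 52 mm from the hinge axis, mid-width; a low black frame 6.5 mm high, 3 mm thick, inside 40 mm along x and 116 mm along y, its long sides open for 49 mm in the middle for the fingers. Turns with the divider; when closed, axes as the case and the floor is 47 mm above the desk. No wall rises above that level beside it.
- hex_key_center (a point): Centre of the body of the loose orange hex key holder, 8.5 mm above its underside: body 30 mm along its x, 82 mm along its y, 17 mm high; 33 x 97 x 21 mm over all with the black keys, which stick out at the -y end; about 0.12 kg, lying flat. Grasp it across its 30 mm width (along x). In the trough it lies with its y along the trough's y, either way round, this point over the trough's centre.
- lens_center (a point): Centre of the loose black spare lens, a stepped cylinder 49 mm in diameter and 35 mm high, which already stands in its round recess in the case, 95 mm to the right (-y) of the rectangular recess. Leave it there.
- tube_center (a point): Centre of a bystander: beige and orange square drill tube, 15 x 89 x 14 mm, lying loose on the desk. Do not disturb. Note the room's solid partition along the left edge of the desk, beyond this side: its inner face is at y = 0.436 m, it is 29 mm thick, begins at x = 0.35 m and is 0.31 m high; an arm that starts beyond it must come round its near end or over it.
- gauge_center (a point): Centre of a bystander: plain small steel gauge block, 16 x 34 x 15 mm, lying loose on the desk. Do not disturb.
Not all that is in view belongs to the job. Leave any green look-alike of the part that bears lens_center alone.

How it is judged:
By the outcome, as a careful person would: the job done as asked, in the order asked, and still so for the second after the job is handed in, with the robot touching nothing.
It also fails if it takes over 67 s, if anything falls off the work surface, if the arm or the gripper's body presses on something with over 40 N, if the wrist force passes 120 N, or if a joint passes its speed limit or range.

## Working session

There is one attempt and no reset: what is moved stays moved. The work goes in short steps, Python scripts to look and compute and a shell command to move; the robot and the scene stay as the last step left them, time stands still between calls to the robot, and variables do not carry over. Pictures are saved under pics/ and viewed, at most 13 in all, crops included, and the job is handed in when it is done.

```bash
mkdir -p pics; ls
cat > h.py <<'E'
import numpy as np, cv2
from workcell import get_state, imaging, workorder
from scipy.spatial.transform import Rotation as Ro
def snap(n,f):
    c=imaging.camera(n); np.savez('pics/'+f+'.npz',**c); cv2.imwrite('pics/'+f+'.png',c['color']); return c
def load(f): return dict(np.load('pics/'+f+'.npz'))
def cloud(c):
    K=c['camera_matrix']; z=c['range_z']; v,u=np.mgrid[:480,:640]
    P=np.stack([(u-K[0,2])/K[0,0]*z,(v-K[1,2])/K[1,1]*z,z],-1)
    W=(P-c['t'])@c['R']; W[z==0]=np.nan; return W
def st():
    s=get_state(); print({k:np.round(s[k],3).tolist() for k in ('clock','q','eef_pos','ee_rot','ft_force','gripper_width','grip_force')}); print(Ro.from_rotvec(s['ee_rot']).as_matrix().round(3).tolist())
E
python3 - <<'E'
from h import *
st()
for n in('top','scene'):
    c=snap(n,n+'0'); print(n,c['camera_matrix'].round(1).tolist(),c['R'].round(3).tolist(),c['t'].round(3).tolist())
E
```

```text
pics
{'clock': 0.0, 'q': [-1.324, 0.427, 0.074, 1.607, -0.034, 1.111, -0.067], 'eef_pos': [0.261, 0.622, 0.205], 'ee_rot': [-0.619, -3.08, 0.002], 'ft_force': [0.2, -0.349, 0.294], 'gripper_width': 0.094, 'grip_force': 0.0}
[[-0.922, 0.387, -0.0], [0.387, 0.922, -0.001], [-0.0, -0.001, -1.0]]
top [[466.0, 0.0, 313.1], [0.0, 466.0, 240.5], [0.0, 0.0, 1.0]] [[-0.013, -1.0, -0.008], [-0.991, 0.014, -0.135], [0.135, 0.006, -0.991]] [-0.028, 0.53, 0.949]
scene [[491.1, 0.0, 329.7], [0.0, 491.1, 239.5], [0.0, 0.0, 1.0]] [[0.825, -0.565, 0.002], [-0.436, -0.64, -0.632], [0.359, 0.521, -0.775]] [-0.423, 0.252, 1.114]
```

View pics/top0.png

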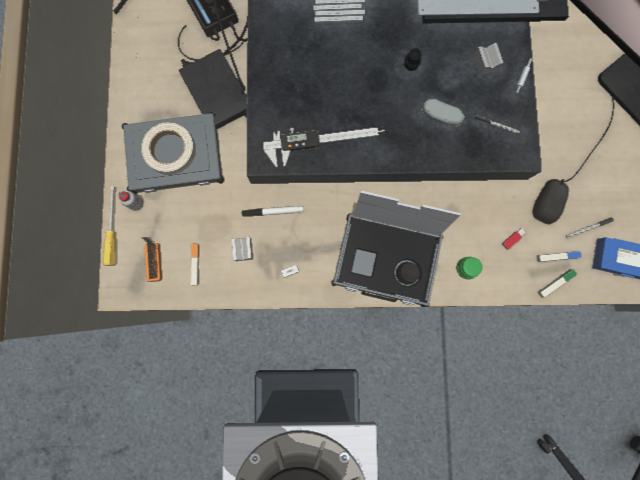

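View pics/scene0.png

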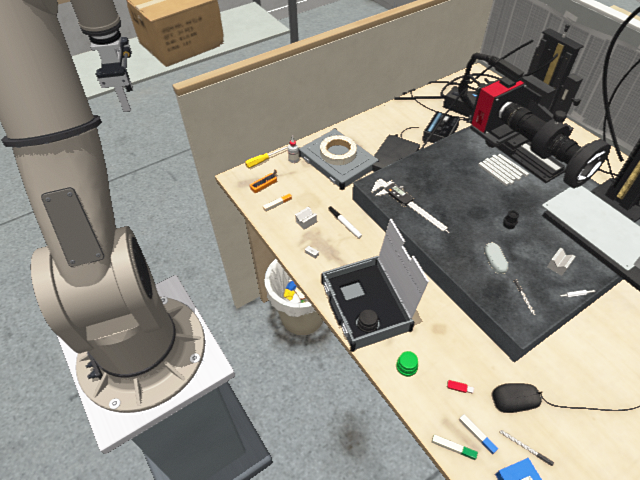

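Run:
```python
from h import *
c=load('top0'); W=cloud(c); im=c['color']
a=cv2.resize(im[220:300,130:310],None,fx=4.4,fy=4.4,interpolation=cv2.INTER_CUBIC)
b=cv2.resize(im[180:310,325:465],None,fx=1.9,fy=1.9,interpolation=cv2.INTER_CUBIC)
d=im[20:100,450:560]; d=cv2.resize(d,None,fx=2.4,fy=2.4)
o=np.zeros((600,800,3),np.uint8); o[:a.shape[0],:a.shape[1]]=a[:, :800]; y=a.shape[0]
h=min(600-y,b.shape[0]);o[y:y+h,:b.shape[1]]=b[:h]; h=min(600-y,d.shape[0]); o[y:y+h,300:300+d.shape[1]]=d[:h]
cv2.imwrite('pics/crop1.png',o)
from scipy import ndimage
def obj(name,u0,v0,u1,v1,zlo,zhi):
    w=W[v0:v1,u0:u1].reshape(-1,3); m=(w[:,2]>zlo)&(w[:,2]<zhi); p=w[m]
    r=cv2.minAreaRect(p[:,:2].astype(np.float32)*1000); print(name,m.sum(),'mean',p.mean(0).round(4),'rect',np.round(r[0],1),np.round(r[1],1),round(r[2],1),'zmax',p[:,2].max().round(4))
obj('v',225,230,258,268,.02,.05); obj('vall',225,230,258,268,.01,.05)
obj('hex',138,230,168,288,.006,.05)
obj('tube',184,238,206,290,.006,.05)
obj('gauge',278,260,304,282,.006,.05)
obj('case',330,205,445,308,.036,.05)
obj('lens',390,255,425,290,.03,.045)
obj('plate',330,180,470,240,.06,.25)
for uv in[(363,263),(350,216),(434,243),(378,290),(420,300),(388,258),(242,240)]: print(uv,W[uv[1],uv[0]].round(3))
```

```text
v 398 mean [0.5155 0.1177 0.0289] rect [515.9 117.8] [46.4 38.6] 5.5 zmax 0.0377
vall 429 mean [0.5148 0.1171 0.028 ] rect [515.8 117.6] [46.7 38.6] 4.9 zmax 0.0377
hex 622 mean [0.4929 0.3105 0.0182] rect [503.2 317.7] [ 51.8 107.9] 88.4 zmax 0.0251
tube 319 mean [0.4847 0.2211 0.014 ] rect [484.3 225.8] [104.2  32.3] 7.2 zmax 0.0191
gauge 125 mean [0.4672 0.016  0.0155] rect [467.5  16.1] [15.8 33.9] 20.4 zmax 0.0208
case 1352 mean [ 0.4685 -0.1985  0.0442] rect [ 485.6 -190.1] [207.3 158.1] 76.1 zmax 0.05
lens 328 mean [ 0.4596 -0.2342  0.0392] rect [ 460.1 -234.8] [41.2 39.6] 43.0 zmax 0.0445
plate 2364 mean [ 0.5666 -0.2103  0.1304] rect [ 566.9 -210.3] [184.3  22.2] 75.9 zmax 0.1899
(363, 263) [ 0.483 -0.142  0.004]
(350, 216) [ 0.579 -0.113  0.045]
(434, 243) [ 0.523 -0.295  0.015]
(378, 290) [ 0.424 -0.171  0.014]
(420, 300) [ 0.402 -0.258  0.018]
(388, 258) [ 0.492 -0.194  0.017]
(242, 240) [0.534 0.118 0.02 ]
```

View pics/crop1.png

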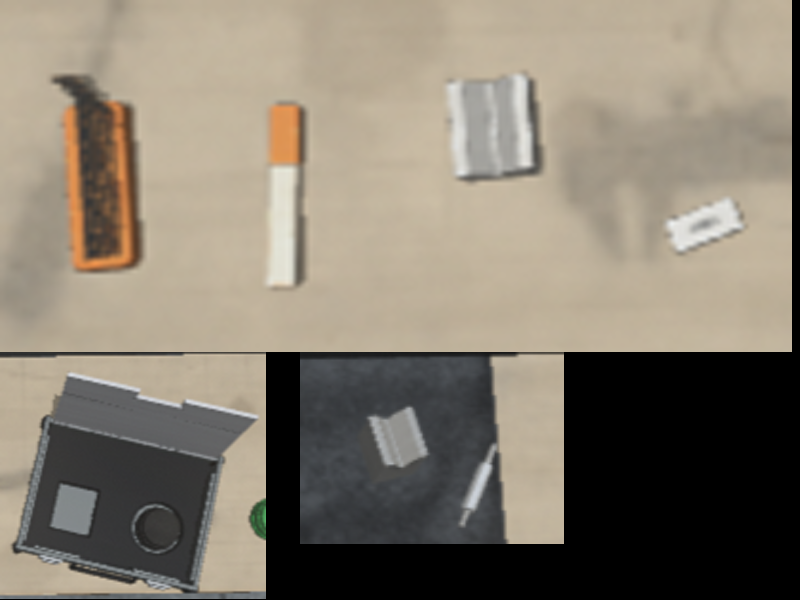

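Run:
```python
from h import *
c=load('top0'); W=cloud(c); im=c['color']; hsv=cv2.cvtColor(im,cv2.COLOR_BGR2HSV)
def rect(n,p):
    r=cv2.minAreaRect(p[:,:2].astype(np.float32)*1000); print(n,len(p),p.mean(0).round(4),np.round(r[0],1),np.round(r[1],1),round(r[2],1))
w=W[245:280,348:380]; rect('recess',w[w[...,2]<.0095])
m=(hsv[...,0]<20)&(hsv[...,1]>150)
for n,(u0,v0,u1,v1) in dict(hex=(138,230,168,288),tube=(184,238,206,290)).items():
    s=m[v0:v1,u0:u1]; rect(n,W[v0:v1,u0:u1][s])
w=W[230:268,225:258].reshape(-1,3); z=w[:,2]
print('desk z',np.nanmedian(W[285:300,220:270,2]), 'vtop pctl',np.percentile(z[z>.02],[5,50,90,98]))
p=W[180:240,330:470].reshape(-1,3); p=p[p[:,2]>.06]; q=p-p.mean(0); print('plate n',np.linalg.svd(q,full_matrices=False)[2][2].round(3),p.min(0),p.max(0))
for uv in[(440,120),(300,160),(170,170),(128,200),(520,80)]: print(uv,W[uv[1],uv[0]].round(3))
print('granite edge x',W[181:186,300].round(3).tolist(), 'tall stuff near', np.nanmax(W[180:310,100:470,2]))
```

```text
recess 472 [ 0.4841 -0.1438  0.005 ] [ 484.1 -143.7] [43.7 51.2] 75.6
hex 185 [nan nan nan] [489.7 311.2] [76.5 30.2] 5.2
tube 69 [nan nan nan] [514.5 221.2] [27.4  8.4] 26.8
desk z 0.001191672633881506 vtop pctl [0.02187137 0.0298426  0.03375775 0.03586654]
plate n [-0.961  0.241  0.137] [ 0.53539033 -0.3005845   0.06003078] [ 0.59827351 -0.11931709  0.18993692]
(440, 120) [ 0.764 -0.296  0.103]
(300, 160) [ 0.688 -0.01   0.091]
(170, 170) [0.68  0.265 0.06 ]
(128, 200) [0.617 0.351 0.06 ]
(520, 80) [ 0.849 -0.466  0.1  ]
granite edge x [[0.656, -0.008, 0.044], [0.658, -0.008, 0.031], [0.663, -0.007, 0.002], [0.662, -0.007, -0.001], [0.66, -0.007, -0.002]] tall stuff near 0.1899369197681915
```

```bash
python3 -m inch '{"xyz":[[0,0,-0.04],[0,0,-0.04],[0,0,-0.04],[0,0,-0.04],[0,0,-0.04],[0,0,-0.01]],"dr":[[0,0,-0.1],[0,0,-0.1],[0,0,-0.1],[0,0,-0.1],[0,0,-0.097],[0,0,0]],"gripper":[0,0,0,0,0,0]}'; python3 -c "
from h import *
st()"
```

```text
clock: 0.6
eef_pos: [0.2613, 0.6234, 0.4222]
ee_rot: [-0.167, 3.135, 0.011]
ft_force: [0.3, 0.2, 0.7]
gripper_width: 0.094
grip_force: 0.0
{'clock': 0.6, 'q': [-1.27, 0.325, 0.002, 1.29, -0.001, 1.519, 0.408], 'eef_pos': [0.261, 0.623, 0.422], 'ee_rot': [-0.167, 3.135, 0.011], 'ft_force': [0.298, 0.174, 0.704], 'gripper_width': 0.094, 'grip_force': 0.0}
[[-0.994, -0.106, 0.002], [-0.106, 0.994, 0.007], [-0.003, 0.007, -1.0]]
```

```bash
python3 -m inch '{"xyz":[[-0.0133,-0.0353,0],[-0.0133,-0.0353,0],[-0.0133,-0.0353,0],[-0.0133,-0.0353,0],[-0.0133,-0.0353,0],[-0.0133,-0.0353,0],[-0.0133,-0.0353,0],[-0.0133,-0.0353,0],[-0.0133,-0.0353,0],[-0.0133,-0.0353,0],[-0.0133,-0.0353,0],[-0.0133,-0.0353,0]],"dr":[[0,0,0],[0,0,0],[0,0,0],[0,0,0],[0,0,0],[0,0,0],[0,0,0],[0,0,0],[0,0,0],[0,0,0],[0,0,0],[0,0,0]],"gripper":[0,0,0,0,0,0,0,0,0,0,0,0]}'
python3 -m inch '{"xyz":[[-0.0133,-0.0353,0],[-0.0133,-0.0353,0],[-0.0133,-0.0353,0],[0,0,0.04],[0,0,0.04],[0,0,0.04],[0,0,0.04],[0,0,0.04],[0,0,0.04],[0,0,0.02],[0,0,0]],"dr":[[0,0,0],[0,0,0],[0,0,0],[0,0,0],[0,0,0],[0,0,0],[0,0,0],[0,0,0],[0,0,0],[0,0,0],[0,0,0]],"gripper":[0,0,0,0,0,0,0,0,0,0,0]}'
python3 -c "
from h import *
st(); c=snap('wrist','w1'); print(c['camera_matrix'].round(1).tolist(),c['R'].round(3).tolist(),c['t'].round(3).tolist())"
```

```text
clock: 1.6
eef_pos: [0.4623, 0.2151, 0.4153]
ee_rot: [0.156, -3.137, -0.0]
ft_force: [0.5, 0.3, -0.5]
gripper_width: 0.094
grip_force: 0.0
clock: 2.52
eef_pos: [0.5096, 0.1147, 0.1512]
ee_rot: [0.156, -3.131, 0.005]
ft_force: [-0.3, -0.7, -0.4]
gripper_width: 0.0937
grip_force: 0.0
{'clock': 2.517, 'q': [-0.665, 0.251, 0.375, 2.014, -0.114, 0.904, 1.44], 'eef_pos': [0.51, 0.115, 0.151], 'ee_rot': [0.156, -3.131, 0.005], 'ft_force': [-0.328, -0.687, -0.377], 'gripper_width': 0.094, 'grip_force': 0.0}
[[-0.995, -0.1, -0.006], [-0.1, 0.995, -0.003], [0.007, -0.003, -1.0]]
[[371.6, 0.0, 317.6], [0.0, 371.6, 243.8], [0.0, 0.0, 1.0]] [[-0.1, 0.995, -0.003], [0.964, 0.097, 0.249], [0.248, 0.022, -0.969]] [-0.063, -0.515, 0.209]
```

View pics/w1.png

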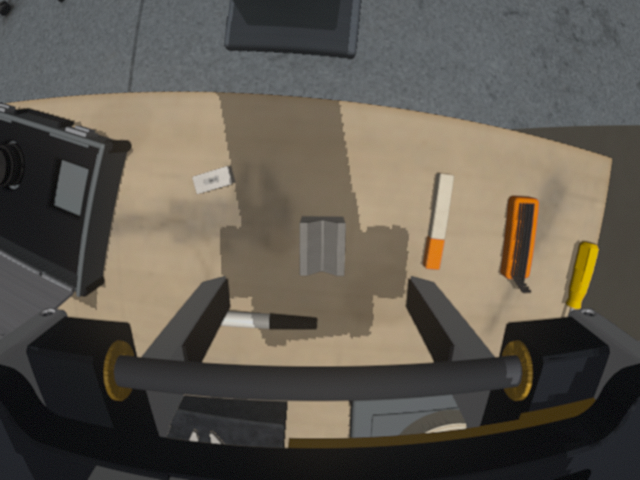

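```bash
cat >> h.py <<'E'
def fray(c,u,v):
    K=c['camera_matrix']; dx,dy=u-K[0,2],v-K[1,2]; r=np.hypot(dx,dy)+1e-9; th=r/K[0,0]
    return np.stack([np.sin(th)*dx/r,np.sin(th)*dy/r,np.cos(th)],-1)
def fcloud(c):
    v,u=np.mgrid[:480,:640].astype(float); d=fray(c,u,v); z=c['range_z']; P=d/d[...,2:]*z[...,None]
    W=(P-c['t'])@c['R']; W[z==0]=np.nan; return W
def fplane(c,u,v,h):
    d=fray(c,np.float64(u),np.float64(v))@c['R']; o=-c['t']@c['R']; return o+d*(h-o[2])/d[2]
def rect(n,p):
    r=cv2.minAreaRect(p[:,:2].astype(np.float32)*1000); print(n,len(p),p.mean(0).round(4),np.round(r[0],1),np.round(r[1],1),round(r[2],1))
def totool(dx,dy,dz=0):
    return (Ro.from_rotvec(get_state()['ee_rot']).as_matrix().T@[dx,dy,dz]).round(4)
E
python3 - <<'E'
from h import *
c=load('w1'); W=fcloud(c)
w=W[205:290,285:360]; m=(w[...,2]>.02)&(w[...,2]<.045); rect('v',w[m])
print(np.nanmedian(w[...,2][w[...,2]<.01]), np.percentile(w[...,2][m],[50,90]))
for p in[(300,217),(345,217),(346,275),(301,275)]: print(fplane(c,*p,.032).round(4))
p=np.mean([fplane(c,*p,.032) for p in[(300,217),(345,217),(346,275),(301,275)]],0); e=get_state()['eef_pos']; print(p,totool(p[0]-e[0],p[1]-e[1]))
w=W[185:290,495:550]; m=(w[...,2]>.008)&(w[...,2]<.035); rect('hex',w[m])
w=W[150:220,50:95]; m=(w[...,2]<.010); rect('rec',w[m])
E
```

```text
v 2250 [0.5175 0.1187 0.0275] [518.9 118.9] [46.7 38.3] 5.3
-0.0010207317564874159 [0.02869203 0.03138472]
[0.4931 0.0984 0.032 ]
[0.4894 0.1349 0.032 ]
[0.5389 0.1416 0.032 ]
[0.5427 0.1036 0.032 ]
[0.51606149 0.119625   0.032     ] [-0.0055  0.004  -0.    ]
hex 2362 [0.4942 0.3101 0.0163] [498.8 312.6] [93.1 31.1] 5.6
rec 1480 [ 0.4874 -0.1473  0.0037] [ 486.7 -145.6] [40.  52.1] 76.7
```

```bash
python3 -m inch '{"xyz":[[-0.008,0.0035,0],[0,0,0.034],[0,0,0.034],[0,0,0.034],[0,0,0.024],[0,0,0.010],[0,0,0],[0,0,0],[0,0,0]],"dr":[[0,0,0],[0,0,0],[0,0,0],[0,0,0],[0,0,0],[0,0,0],[0,0,0],[0,0,0],[0,0,0]],"gripper":[0,0,0,0,0,0,0,0,0]}' 40; python3 -c "
from h import *
st()"
```

```text
clock: 3.32
eef_pos: [0.5215, 0.1205, 0.0215]
ee_rot: [-0.157, 3.135, 0.002]
ft_force: [0.4, 0.3, -0.2]
gripper_width: 0.0937
grip_force: 0.0
{'clock': 3.317, 'q': [-0.596, 0.462, 0.307, 2.079, -0.232, 0.629, 1.54], 'eef_pos': [0.522, 0.12, 0.021], 'ee_rot': [-0.157, 3.135, 0.002], 'ft_force': [0.382, 0.286, -0.24], 'gripper_width': 0.094, 'grip_force': 0.0}
[[-0.995, -0.1, 0.003], [-0.1, 0.995, 0.001], [-0.003, 0.001, -1.0]]
```

```bash
python3 -m inch '{"xyz":[[0.004,0.001,0.006],[0,0,0],[0,0,0],[0,0,0],[0,0,0],[0,0,0],[0,0,0],[0,0,0],[0,0,0],[0,0,0]],"dr":[[0,0,0],[0,0,0],[0,0,0],[0,0,0],[0,0,0],[0,0,0],[0,0,0],[0,0,0],[0,0,0],[0,0,0]],"gripper":[0,0,255,255,255,255,255,255,255,255]}' 40; python3 -c "
from h import *
st()"
```

```text
clock: 4.15
eef_pos: [0.5158, 0.1205, 0.0134]
ee_rot: [0.157, -3.138, 0.0]
ft_force: [1.0, 0.4, -1.1]
gripper_width: 0.0437
grip_force: 0.0
{'clock': 4.15, 'q': [-0.596, 0.47, 0.302, 2.092, -0.237, 0.611, 1.541], 'eef_pos': [0.516, 0.12, 0.013], 'ee_rot': [0.157, -3.138, 0.0], 'ft_force': [0.972, 0.409, -1.116], 'gripper_width': 0.044, 'grip_force': 0.0}
[[-0.995, -0.1, -0.0], [-0.1, 0.995, -0.0], [0.0, -0.0, -1.0]]
```

```bash
python3 -m inch '{"xyz":[[0,0,0],[0,0,0],[0,0,0],[0,0,-0.02],[0,0,-0.04],[0,0,-0.04],[0,0,0]],"dr":[[0,0,0],[0,0,0],[0,0,0],[0,0,0],[0,0,0],[0,0,0],[0,0,0]],"gripper":[255,255,255,255,255,255,255]}' 40; python3 -c "
from h import *
st(); e=get_state()['eef_pos']; print(totool(.4853-e[0],-.1445-e[1]))"
```

```text
clock: 4.73
eef_pos: [0.5189, 0.1211, 0.1195]
ee_rot: [-0.156, 3.131, 0.004]
ft_force: [3.1, 0.8, -2.1]
gripper_width: 0.0378
grip_force: 40.0
{'clock': 4.733, 'q': [-0.662, 0.304, 0.372, 2.03, -0.15, 0.825, 1.466], 'eef_pos': [0.519, 0.121, 0.119], 'ee_rot': [-0.156, 3.131, 0.004], 'ft_force': [3.115, 0.844, -2.131], 'gripper_width': 0.038, 'grip_force': 39.999}
[[-0.995, -0.099, 0.007], [-0.099, 0.995, 0.003], [-0.007, 0.003, -1.0]]
[ 0.0598 -0.261  -0.0011]
```

```bash
python3 -m inch '{"xyz":[[0.0085,-0.0373,0],[0.0085,-0.0373,0],[0.0085,-0.0373,0],[0.0085,-0.0373,0],[0.0085,-0.0373,0],[0.0085,-0.0373,0],[0.0085,-0.0373,0],[0,0,0],[0,0,0],[0,0,0],[0,0,0],[0,0,0]],"dr":[[0,0,0],[0,0,0],[0,0,0],[0,0,0],[0,0,0],[0,0,0],[0,0,0],[0,0,0.0865],[0,0,0.0865],[0,0,0.0865],[0,0,0.0865],[0,0,0]],"gripper":[255,255,255,255,255,255,255,255,255,255,255,255]}' 40
python3 -m inch '{"xyz":[[0,0,0]],"dr":[[0,0,0]],"gripper":[255]}' 40;python3 -c "
from h import *
st(); e=get_state()['eef_pos']; print(totool(.4853-e[0],-.1445-e[1]))
c=snap('wrist','w2'); W=fcloud(c)"
```

```text
clock: 5.73
eef_pos: [0.4824, -0.1452, 0.1129]
ee_rot: [-0.392, -3.116, 0.0]
ft_force: [-0.5, 0.5, -3.0]
gripper_width: 0.0375
grip_force: 40.0
clock: 5.82
eef_pos: [0.4825, -0.145, 0.1131]
ee_rot: [-0.38, -3.118, 0.0]
ft_force: [-0.2, -0.4, -3.7]
gripper_width: 0.0376
grip_force: 40.0
{'clock': 5.817, 'q': [-0.304, 0.291, 0.553, 2.098, -0.21, 0.805, 1.705], 'eef_pos': [0.483, -0.145, 0.113], 'ee_rot': [-0.38, -3.118, 0.0], 'ft_force': [-0.178, -0.406, -3.665], 'gripper_width': 0.038, 'grip_force': 39.999}
[[-0.971, 0.24, -0.001], [0.24, 0.971, -0.0], [0.001, -0.0, -1.0]]
[-0.0026  0.0012 -0.    ]
```

View pics/w2.png

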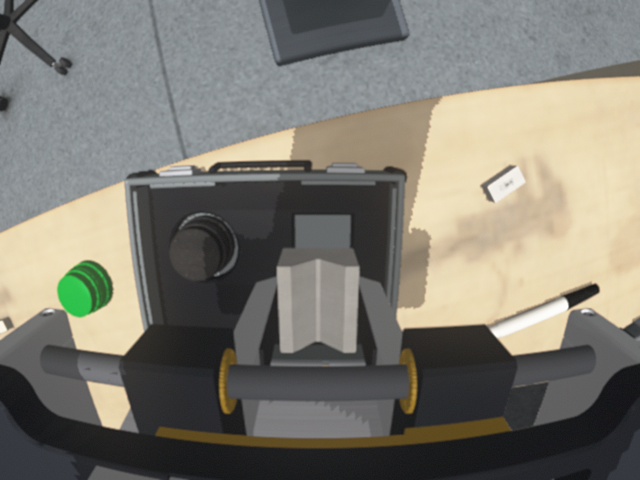

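Run:
```python
from h import *
c=load('w2'); W=fcloud(c); s=get_state(); R=Ro.from_rotvec(s['ee_rot']).as_matrix(); e=np.array(s['eef_pos'])
w=W[205:245,285:360]; m=(w[...,2]<.0085)&(w[...,2]>-.005); p=w[m]; t=(p-e)@R; print(len(p),t.min(0),t.max(0),np.percentile(t,[2,98],axis=0).round(4).tolist())
w=W[240:365,265:372]; m=(w[...,2]>.10)&(w[...,2]<.16); 
w=w[m]; t=(w-e)@R; k=t[:,2]>-.03; print('held',k.sum(),np.percentile(t,[1,50,99],axis=0).round(4).tolist())
for q in[(277,262),(358,262),(356,352),(282,352)]:print('b',((fplane(c,*q,.131)-e)@R).round(4))
for q in[(294,214),(352,214)]:print('r',((fplane(c,*q,.004)-e)@R).round(4),((fplane(c,*q,.016)-e)@R).round(4))
```

```text
1669 [-0.00352139 -0.0178624   0.10484153] [0.02102558 0.02655638 0.11223213] [[-0.0029, -0.017, 0.1086], [0.0206, 0.0253, 0.1116]]
held 8596 [[-0.0245, -0.0224, -0.0445], [0.0046, 0.0006, -0.0146], [0.0207, 0.0236, 0.0099]]
b [ 0.0224 -0.018  -0.0178]
b [ 0.0224  0.0188 -0.0178]
b [-0.0251  0.0196 -0.0178]
b [-0.0251 -0.0174 -0.0178]
r [ 0.0217 -0.0182  0.1092] [ 0.0238 -0.0174  0.0972]
r [0.0217 0.0274 0.1092] [0.0239 0.0263 0.0972]
```

```bash
python3 -m inch '{"xyz":[[-0.003,0.0025,0],[0,0,0.025],[0,0,0.025],[0,0,0.02],[0,0,0],[0,0,0]],"dr":[[0,0,0],[0,0,0],[0,0,0],[0,0,0],[0,0,0],[0,0,0]],"gripper":[255,255,255,255,255,255]}' 40;python3 -c "
from h import *
st()
c=snap('wrist','w3'); cv2.imwrite('pics/w3c.png',cv2.resize(c['color'][150:390,170:440],None,fx=2.4,fy=2.4,interpolation=2))"
```

```text
clock: 6.37
eef_pos: [0.4858, -0.1436, 0.0432]
ee_rot: [-0.384, -3.116, 0.001]
ft_force: [0.1, -0.0, -2.9]
gripper_width: 0.0377
grip_force: 40.0
{'clock': 6.367, 'q': [-0.241, 0.414, 0.489, 2.136, -0.311, 0.662, 1.787], 'eef_pos': [0.486, -0.144, 0.043], 'ee_rot': [-0.384, -3.116, 0.001], 'ft_force': [0.097, -0.006, -2.89], 'gripper_width': 0.038, 'grip_force': 39.999}
[[-0.97, 0.243, -0.002], [0.243, 0.97, -0.0], [0.002, -0.001, -1.0]]
```

View pics/w3c.png

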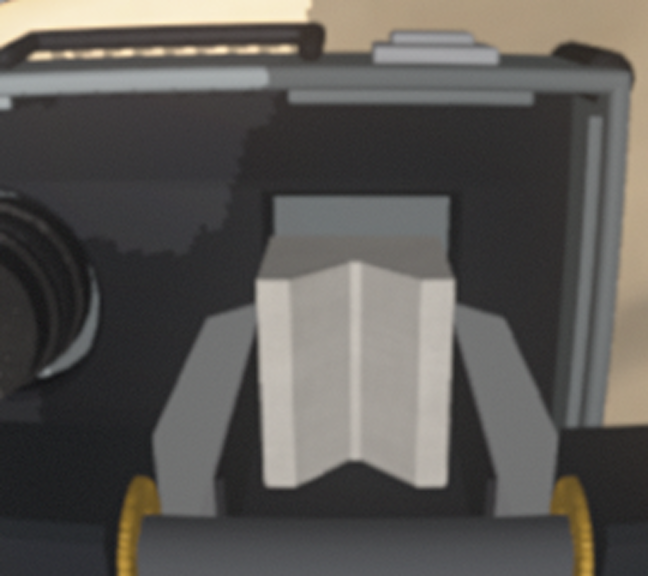

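Run:
```python
from h import *
c=load('w3'); s=get_state(); R=Ro.from_rotvec(s['ee_rot']).as_matrix(); e=np.array(s['eef_pos'])
z0=e[2]
q=lambda x,y:(170+x/2.4,150+y/2.4)
for p in[(274,197),(450,197)]: print('r',((fplane(c,*q(*p),.004)-e)@R).round(4))
for p in[(257,280),(455,280),(447,487),(265,487)]: print('b',((fplane(c,*q(*p),z0+.018)-e)@R).round(4))
for p in[(271,237),(449,237)]: print('bb',((fplane(c,*q(*p),z0-.014)-e)@R).round(4))
```

```text
r [ 0.0239 -0.0198  0.0401]
r [0.024  0.0244 0.04  ]
b [ 0.0211 -0.018  -0.018 ]
b [ 0.0212  0.0194 -0.018 ]
b [-0.0243  0.0196 -0.018 ]
b [-0.0243 -0.0181 -0.018 ]
bb [ 0.0207 -0.0183  0.014 ]
bb [0.0208 0.0215 0.014 ]
```

```bash
python3 -m inch '{"xyz":[[0,0.0013,0.008],[0,0,0.008],[0,0,0.005],[0,0,0],[0,0,0]],"dr":[[0,0,0],[0,0,0],[0,0,0],[0,0,0],[0,0,0]],"gripper":[255,255,255,255,255]}' 40;python3 -m inch '{"xyz":[[0,0,0.002],[0,0,0]],"dr":[[0,0,0],[0,0,0]],"gripper":[255,255]}' 40
```

```text
clock: 6.83
eef_pos: [0.4865, -0.1419, 0.0224]
ee_rot: [-0.384, -3.118, -0.001]
ft_force: [-1.8, 0.7, 0.6]
gripper_width: 0.0377
grip_force: 40.0
clock: 7.0
eef_pos: [0.4865, -0.1419, 0.0207]
ee_rot: [-0.385, -3.118, -0.001]
ft_force: [-5.6, 3.1, 11.4]
gripper_width: 0.0378
grip_force: 40.0
```

```bash
python3 -m inch '{"xyz":[[0.0015,0.0005,0],[0,0,0],[0,0,0.001],[0,0,0]],"dr":[[0,0,0],[0,0,0],[0,0,0],[0,0,0]],"gripper":[255,255,255,255]}' 40;python3 -m inch '{"xyz":[[0,0,0.002],[0,0,0]],"dr":[[0,0,0],[0,0,0]],"gripper":[255,255]}' 40
```

```text
clock: 7.33
eef_pos: [0.4857, -0.1415, 0.0198]
ee_rot: [0.385, 3.117, 0.0]
ft_force: [-0.8, 1.6, 8.8]
gripper_width: 0.0381
grip_force: 40.0
clock: 7.5
eef_pos: [0.4867, -0.1418, 0.0185]
ee_rot: [0.385, 3.115, 0.0]
ft_force: [-0.3, 0.2, 20.9]
gripper_width: 0.0374
grip_force: 40.0
```

```bash
python3 -m inch '{"xyz":[[0,0,-0.002],[0,0,0],[0,0,0],[0,0,0],[0,0,0],[0,0,-0.015],[0,0,-0.03],[0,0,-0.04],[0,0,-0.04],[0,0,-0.04],[0,0,0]],"dr":[[0,0,0],[0,0,0],[0,0,0],[0,0,0],[0,0,0],[0,0,0],[0,0,0],[0,0,0],[0,0,0],[0,0,0],[0,0,0]],"gripper":[110,110,110,110,110,110,110,110,110,110,110]}' 40;python3 - <<'E'
from h import *
st(); c=snap('top','t2'); W=cloud(c)
c2=snap('wrist','w4'); W2=fcloud(c2); e=np.array([.485,-.143])
for n,w in(('top',W),('wr',W2)):
    p=w.reshape(-1,3); m=(np.hypot(*(p[:,:2]-e).T)<.04)&(p[:,2]>.022)&(p[:,2]<.06); p=p[m]
    if len(p): rect(n,p); print(np.percentile(p[:,2],[50,90,98]).round(4))
cv2.imwrite('pics/w4c.png',cv2.resize(c2['color'][130:330,100:450],None,fx=2.2,fy=2.2))
E
```

```text
clock: 8.42
eef_pos: [0.4881, -0.1425, 0.1909]
ee_rot: [0.385, 3.109, 0.002]
ft_force: [1.1, -0.3, 0.3]
gripper_width: 0.0532
grip_force: 0.0
{'clock': 8.417, 'q': [-0.375, 0.178, 0.605, 2.023, -0.125, 0.967, 1.617], 'eef_pos': [0.488, -0.142, 0.191], 'ee_rot': [0.385, 3.109, 0.002], 'ft_force': [1.118, -0.256, 0.269], 'gripper_width': 0.053, 'grip_force': 0.0}
[[-0.97, 0.244, 0.008], [0.244, 0.97, 0.0], [-0.008, 0.002, -1.0]]
wr 2028 [ 0.4882 -0.1419  0.0309] [ 489.  -142.3] [37.5 46.3] 76.2
[0.0319 0.0354 0.0362]
```

View pics/w4c.png

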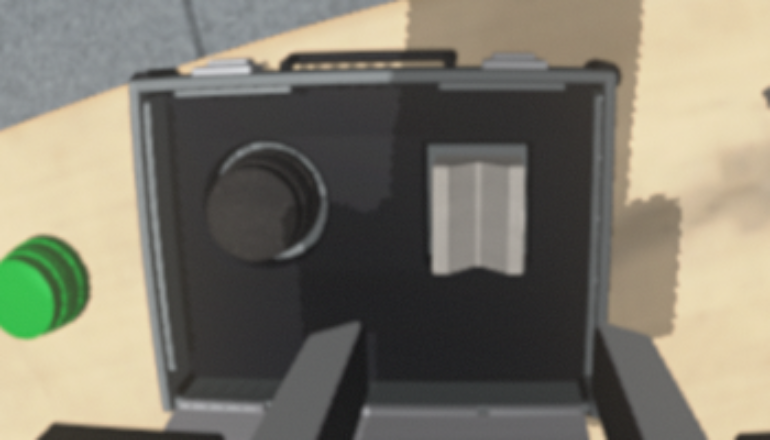

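```bash
python3 -m inch '{"xyz":[[0,0,-0.03],[0,0,-0.025],[-0.0375,-0.0114,0],[-0.0375,-0.0114,0],[-0.0375,-0.0114,0],[-0.0375,-0.0114,0],[0,0,0],[0,0,0]],"dr":[[0,0,0],[0,0,0],[0,0,0],[0,0,0],[0,0,0],[0,0,0],[0,0,0],[0,0,0]],"gripper":[255,255,255,255,255,255,255,255]}' 40
cat >> h.py <<'E'
H=np.array([.560,-.207,.045]); cx=np.array([.970,-.243,0]); cy=np.array([.243,.970,0])
def cs():
    s=get_state(); d=np.array(s['eef_pos'])-H; print('case-rel',np.round([d@cx,d@cy,d[2]],4),'z',round(s['eef_pos'][2],4),'F',np.round(s['ft_force'],1),'w',s['gripper_width'],'t',s['clock'])
E
python3 -c "
from h import *
st();cs()"
```

```text
clock: 9.18
eef_pos: [0.6196, -0.2232, 0.2362]
ee_rot: [-0.387, -3.113, 0.003]
ft_force: [0.3, 0.0, 0.6]
gripper_width: 0.0036
grip_force: 0.0
{'clock': 9.183, 'q': [-0.206, 0.431, 0.624, 1.633, -0.265, 1.168, 1.804], 'eef_pos': [0.62, -0.223, 0.236], 'ee_rot': [-0.387, -3.113, 0.003], 'ft_force': [0.337, 0.031, 0.625], 'gripper_width': 0.004, 'grip_force': 0.0}
[[-0.97, 0.245, -0.005], [0.245, 0.97, -0.001], [0.004, -0.002, -1.0]]
case-rel [ 0.0617 -0.0012  0.1912] z 0.2362 F [0.3 0.  0.6] w 0.003560432591105101 t 9.1833
```

```bash
python3 -m inch '{"xyz":[[0,0,0.035],[0,0,0.035],[0,0,0.014],[0,0,0],[0.015,0,0],[0.015,0,0],[0.012,0,0],[0.010,0,0],[0,0,0]],"dr":[[0,0,0],[0,0,0],[0,0,0],[0,0,0],[0,0,0],[0,0,0],[0,0,0],[0,0,0],[0,0,0]],"gripper":[255,255,255,255,255,255,255,255,255]}' 40
python3 -c "
from h import *
cs()"
```

```text
clock: 9.93
eef_pos: [0.5683, -0.2094, 0.1571]
ee_rot: [0.386, 3.116, 0.001]
ft_force: [-0.2, -0.8, -0.6]
gripper_width: 0.0002
grip_force: 0.0
case-rel [ 0.0086 -0.0003  0.1121] z 0.1571 F [-0.2 -0.8 -0.6] w 0.00023917789630710376 t 9.9333
```

```bash
python3 -m inch '{"xyz":[[0.0145,0,0.0015],[0.014,0,0.0015],[0.016,0,0.004],[0.010,0,0.004],[0.0095,0,0.004],[0.008,0,0.005],[0.007,0,0.005],[0.007,0,0.007],[0.0065,0,0.007],[0,0,0]],"dr":[[0,0,0],[0,0,0],[0,0,0],[0,0,0],[0,0,0],[0,0,0],[0,0,0],[0,0,0],[0,0,0],[0,0,0]],"gripper":[255,255,255,255,255,255,255,255,255,255]}' 40
python3 -c "
from h import *
cs()"
```

```text
clock: 10.77
eef_pos: [0.4777, -0.1866, 0.115]
ee_rot: [-0.385, -3.115, -0.0]
ft_force: [0.1, -0.4, 0.0]
gripper_width: 0.0002
grip_force: 0.0
case-rel [-0.0848 -0.0002  0.07  ] z 0.115 F [ 0.1 -0.4  0. ] w 0.00022468936927323295 t 10.7667
```

```bash
python3 -m inch '{"xyz":[[0.006,0,0.007],[0.005,0,0.007],[0.004,0,0.008],[0.003,0,0.008],[0.0025,0,0.008],[0.0025,0,0.008],[0.002,0,0.008],[0.001,0,0.006],[0,0,0]],"dr":[[0,0,0],[0,0,0],[0,0,0],[0,0,0],[0,0,0],[0,0,0],[0,0,0],[0,0,0],[0,0,0]],"gripper":[255,255,255,255,255,255,255,255,255]}' 40
python3 -c "
from h import *
cs()"
```

```text
clock: 11.52
eef_pos: [0.4534, -0.1805, 0.0552]
ee_rot: [-0.385, -3.116, 0.0]
ft_force: [-0.1, 0.3, -0.4]
gripper_width: 0.0005
grip_force: 0.0
case-rel [-0.1099 -0.0002  0.0102] z 0.0552 F [-0.1  0.3 -0.4] w 0.00050676881132548 t 11.5167
```

```bash
python3 -m inch '{"xyz":[[0,0,0.004],[0,0,0.002],[0,0,0]],"dr":[[0,0,0],[0,0,0],[0,0,0]],"gripper":[255,255,255]}' 40
python3 - <<'E'
from h import *
cs(); c=snap('top','t3'); W=cloud(c).reshape(-1,3); d=W-H; a=np.c_[d@cx,d@cy,d[:,2]]
for r0,r1 in((-.03,-.08),(-.08,-.11),(-.115,-.138)):
  m=(a[:,0]<r0)&(a[:,0]>r1)&(np.abs(a[:,1])>.03)&(np.abs(a[:,1])<.088)&(a[:,2]<.2); print(m.sum(),np.percentile(a[m][:,2],[10,50,90]).round(4))
E
```

```text
clock: 11.77
eef_pos: [0.4543, -0.1807, 0.0502]
ee_rot: [-0.385, -3.118, 0.0]
ft_force: [0.4, -0.2, -0.4]
gripper_width: 0.0004
grip_force: 0.0
case-rel [-0.109  -0.0002  0.0052] z 0.0502 F [ 0.4 -0.2 -0.4] w 0.00035013373389305264 t 11.7667
452 [0.0019 0.0043 0.0099]
471 [0.0044 0.1455 0.148 ]
325 [0.0059 0.1458 0.148 ]
```

```bash
python3 -m inch '{"xyz":[[0,0,0.002],[0,0,0.002],[0,0,0]],"dr":[[0,0,0],[0,0,0],[0,0,0]],"gripper":[255,255,255]}' 40
python3 -m inch '{"xyz":[[0,0,0.001],[0,0,0]],"dr":[[0,0,0],[0,0,0]],"gripper":[255,255]}' 40
```

```text
clock: 12.07
eef_pos: [0.4547, -0.1808, 0.047]
ee_rot: [0.385, 3.117, 0.001]
ft_force: [-3.8, 2.7, 18.8]
gripper_width: 0.0005
grip_force: 9.3
clock: 12.23
eef_pos: [0.4547, -0.1808, 0.0466]
ee_rot: [0.386, 3.117, 0.002]
ft_force: [-9.0, 3.7, 37.1]
gripper_width: 0.0006
grip_force: 18.3
```

```bash
python3 -m inch '{"xyz":[[0,0,-0.01],[0,0,-0.03],[0,0,-0.04],[0,0,-0.04],[0,0,-0.04],[0,0,0]],"dr":[[0,0,0],[0,0,0],[0,0,-0.1],[0,0,-0.12],[0,0,-0.12],[0,0,0]],"gripper":[255,255,200,0,0,0]}' 30
python3 -m inch '{"xyz":[[-0.0064,0.0374,0],[-0.0064,0.0374,0],[-0.0064,0.0374,0],[-0.0064,0.0374,0],[-0.0064,0.0374,0],[-0.0064,0.0374,0],[-0.0064,0.0374,0],[-0.0064,0.0374,0],[-0.0064,0.0374,0],[-0.0064,0.0374,0],[-0.0064,0.0374,0],[-0.0064,0.0374,0]],"dr":[[0,0,0],[0,0,0],[0,0,0],[0,0,0],[0,0,0],[0,0,0],[0,0,0],[0,0,0],[0,0,0],[0,0,0],[0,0,0],[0,0,0]],"gripper":[0,0,0,0,0,0,0,0,0,0,0,0]}' 30
python3 -m inch '{"xyz":[[-0.0064,0.0374,0],[0,0,0.04],[0,0,0],[0,0,0]],"dr":[[0,0,0],[0,0,0],[0,0,0],[0,0,0]],"gripper":[0,0,0,0]}' 30
python3 - <<'E'
from h import *
st(); c=snap('wrist','w5'); W=fcloud(c); c3=snap('top','t4'); W3=cloud(c3).reshape(-1,3); d=W3-H; a=np.c_[d@cx,d@cy,d[:,2]]
for r0,r1 in((-.03,-.07),(-.085,-.11),(-.118,-.138)):
  m=(a[:,0]<r0)&(a[:,0]>r1)&(np.abs(a[:,1])>.03)&(np.abs(a[:,1])<.085)&(a[:,2]<.2); print(m.sum(),np.percentile(a[m][:,2],[10,50,90]).round(4))
p=W.reshape(-1,3); m=(np.abs(p[:,0]-.495)<.075)&(np.abs(p[:,1]-.31)<.045)&(p[:,2]>.008)&(p[:,2]<.035); rect('hexall',p[m])
hsv=cv2.cvtColor(c['color'],cv2.COLOR_BGR2HSV).reshape(-1,3); o=m&(hsv[:,0]<20)&(hsv[:,1]>120); rect('hexor',p[o])
cv2.imwrite('pics/w5c.png',cv2.resize(c['color'][150:350,180:460],None,fx=2.6,fy=2.6,interpolation=2))
E
```

```text
clock: 12.73
eef_pos: [0.4572, -0.1819, 0.2121]
ee_rot: [-0.159, 3.128, -0.001]
ft_force: [1.4, -0.1, 0.4]
gripper_width: 0.0235
grip_force: 0.0
clock: 13.73
eef_pos: [0.4882, 0.2754, 0.2054]
ee_rot: [0.148, -3.138, -0.001]
ft_force: [-0.1, 0.2, 0.9]
gripper_width: 0.094
grip_force: 0.0
clock: 14.07
eef_pos: [0.4904, 0.3103, 0.1643]
ee_rot: [0.148, -3.135, 0.004]
ft_force: [-0.6, -0.8, 0.7]
gripper_width: 0.0941
grip_force: 0.0
{'clock': 14.067, 'q': [-0.873, 0.32, 0.242, 1.872, -0.092, 0.963, 1.076], 'eef_pos': [0.49, 0.31, 0.164], 'ee_rot': [0.148, -3.135, 0.004], 'ft_force': [-0.631, -0.805, 0.745], 'gripper_width': 0.094, 'grip_force': 0.0}
[[-0.996, -0.094, -0.003], [-0.094, 0.996, -0.003], [0.003, -0.003, -1.0]]
1011 [0.0009 0.0033 0.0071]
645 [0.0008 0.003  0.0053]
523 [0.001  0.0031 0.0055]
hexall 3026 [0.4947 0.3138 0.0167] [500.9 314.2] [96.7 30.9] 7.2
hexor 2421 [0.4914 0.3126 0.0164] [493.6 313.1] [81.6 29.7] 6.1
```

View pics/w5c.png

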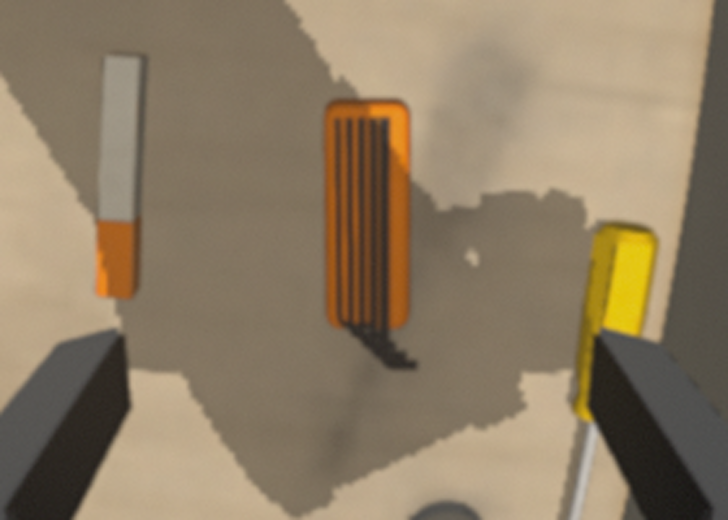

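```bash
python3 -m inch '{"xyz":[[-0.0023,0.0025,0.03],[0,0,0.04],[0,0,0.04],[0,0,0.03],[0,0,0.01],[0,0,0],[0,0,0]],"dr":[[0,0,0],[0,0,0],[0,0,0],[0,0,0],[0,0,0],[0,0,0],[0,0,0]],"gripper":[92,92,92,92,92,92,92]}' 30
```

```text
clock: 14.75
eef_pos: [0.4946, 0.314, 0.0173]
ee_rot: [-0.146, 3.137, 0.001]
ft_force: [-0.1, -0.5, 1.6]
gripper_width: 0.0604
grip_force: 0.0
```

```bash
python3 -m inch '{"xyz":[[0.0015,-0.001,0.007],[0,0,0.004],[0,0,0],[0,0,0],[0,0,0],[0,0,0],[0,0,0],[0,0,0],[0,0,0]],"dr":[[0,0,0],[0,0,0],[0,0,0],[0,0,0],[0,0,0],[0,0,0],[0,0,0],[0,0,0],[0,0,0]],"gripper":[92,92,92,255,255,255,255,255,255]}' 25
python3 -c "
from h import *
st()"
```

```text
clock: 15.5
eef_pos: [0.4921, 0.3128, 0.0046]
ee_rot: [-0.148, 3.138, 0.0]
ft_force: [-0.6, -0.7, 1.4]
gripper_width: 0.03
grip_force: 25.0
{'clock': 15.5, 'q': [-0.826, 0.538, 0.191, 1.97, -0.162, 0.648, 1.133], 'eef_pos': [0.492, 0.313, 0.005], 'ee_rot': [-0.148, 3.138, 0.0], 'ft_force': [-0.573, -0.732, 1.415], 'gripper_width': 0.03, 'grip_force': 24.998}
[[-0.996, -0.094, 0.0], [-0.094, 0.996, 0.0], [-0.0, 0.0, -1.0]]
```

```bash
python3 -m inch '{"xyz":[[0,0,-0.02],[0,0,-0.035],[0,0,-0.04],[0,0,-0.04],[0,0,-0.02],[0,0,0],[0.0023,-0.039,0],[0.0023,-0.039,0],[0.0023,-0.039,0],[0.0023,-0.039,0],[0.0023,-0.039,0],[0.0023,-0.039,0]],"dr":[[0,0,0],[0,0,0],[0,0,0],[0,0,0],[0,0,0],[0,0,0],[0,0,0],[0,0,0],[0,0,0],[0,0,0],[0,0,0],[0,0,0]],"gripper":[255,255,255,255,255,255,255,255,255,255,255,255]}' 25
python3 -m inch '{"xyz":[[0.0023,-0.039,0],[0.0023,-0.039,0],[0.0023,-0.039,0],[0.0023,-0.039,0],[0.0023,-0.039,0],[0.0023,-0.039,0],[0.0023,-0.039,0],[0,0,0],[0,0,0],[0,0,0],[0,0,0],[0,0,0]],"dr":[[0,0,0],[0,0,0],[0,0,0],[0,0,0],[0,0,0],[0,0,0],[0,0,0],[0,0,0.1194],[0,0,0.1194],[0,0,0.1194],[0,0,0.1194],[0,0,0.1194]],"gripper":[255,255,255,255,255,255,255,255,255,255,255,255]}' 25
python3 -m inch '{"xyz":[[0,0,0],[0,0,0],[0,0,0],[0,0,0],[0,0,0],[0,0,0],[0,0,0],[0,0,0],[0,0,0],[0,0,0],[0,0,0],[0,0,0]],"dr":[[0,0,0.1194],[0,0,0.1194],[0,0,0.1194],[0,0,0.1194],[0,0,0.1194],[0,0,0.1194],[0,0,0.1194],[0,0,0.1194],[0,0,0.1194],[0,0,0.1194],[0,0,0.1194],[0,0,0]],"gripper":[255,255,255,255,255,255,255,255,255,255,255,255]}' 25
python3 -c "
from h import *
st(); cs(); snap('wrist','w6'); snap('top','t6')"
```

```text
clock: 16.5
eef_pos: [0.4995, 0.0766, 0.1587]
ee_rot: [0.148, -3.137, 0.0]
ft_force: [1.0, 0.1, -1.9]
gripper_width: 0.0295
grip_force: 25.0
clock: 17.5
eef_pos: [0.5093, -0.1948, 0.1585]
ee_rot: [-0.791, -3.039, 0.001]
ft_force: [0.3, -0.2, -1.5]
gripper_width: 0.0299
grip_force: 25.0
clock: 18.5
eef_pos: [0.5095, -0.1946, 0.1586]
ee_rot: [-2.482, -1.925, 0.003]
ft_force: [0.5, -0.2, -1.6]
gripper_width: 0.0297
grip_force: 25.0
{'clock': 18.5, 'q': [-0.495, 0.387, 0.934, 1.983, -0.379, 0.958, 0.377], 'eef_pos': [0.509, -0.195, 0.159], 'ee_rot': [-2.482, -1.925, 0.003], 'ft_force': [0.493, -0.181, -1.595], 'gripper_width': 0.03, 'grip_force': 24.998}
[[0.249, 0.969, -0.002], [0.969, -0.249, -0.001], [-0.001, -0.001, -1.0]]
case-rel [-0.052  -0.0003  0.1136] z 0.1586 F [ 0.5 -0.2 -1.6] w 0.029732324897451784 t 18.5
```

View pics/w6.png

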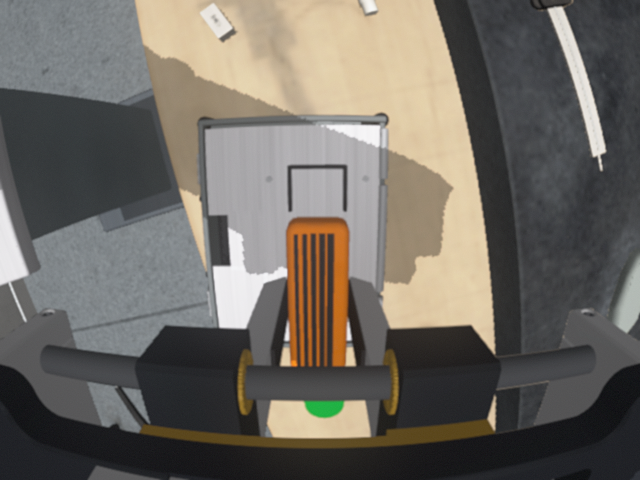

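Run:
```python
from h import *
c=load('w6'); s=get_state(); R=Ro.from_rotvec(s['ee_rot']).as_matrix(); e=np.array(s['eef_pos'])
im=c['color']; print(im[190,280:358].mean(-1).round().astype(int).tolist()); print(im[158:178,318].mean(-1).round().astype(int).tolist()); print(im[205:225,318].mean(-1).astype(int).tolist())
T=lambda u,v,h:((fplane(c,u,v,h)-e)@R).round(4)
print(T(289.5,190,.0535),T(345.5,190,.0535),'far',T(318,166.5,.0535))
W=fcloud(c); hsv=cv2.cvtColor(im,cv2.COLOR_BGR2HSV)
t=(W-e)@R; m=(hsv[...,0]<20)&(hsv[...,1]>150)&(t[...,2]<-.004)&(t[...,2]>-.02); m[:200]=0;m[330:]=0
p=t[m]; print(len(p),np.percentile(p,[1,50,99],axis=0).round(4).tolist())
h=e[2]+.0125; print('hex',T(287.5,240,h),T(349.5,240,h),T(318,219,h))
```

```text
[175, 173, 172, 176, 176, 177, 169, 129, 84, 58, 62, 98, 142, 171, 178, 177, 174, 175, 175, 175, 175, 176, 176, 175, 174, 175, 173, 173, 173, 176, 178, 179, 179, 178, 176, 176, 176, 177, 178, 177, 177, 179, 180, 181, 180, 177, 173, 172, 175, 175, 174, 175, 176, 177, 177, 175, 177, 179, 178, 178, 179, 174, 148, 102, 63, 57, 90, 137, 168, 179, 177, 178, 176, 173, 171, 169, 169, 173]
[179, 179, 179, 179, 181, 170, 141, 93, 60, 69, 112, 155, 175, 178, 179, 178, 177, 180, 178, 178]
[175, 176, 176, 175, 176, 174, 175, 175, 176, 177, 170, 148, 114, 85, 75, 78, 82, 88, 94, 101]
[ 0.0423 -0.0205  0.1053] [0.0419 0.0224 0.1053] far [0.0601 0.0015 0.1053]
4376 [[-0.0135, -0.0135, -0.0142], [0.0164, 0.0012, -0.0111], [0.0405, 0.0152, -0.0062]]
hex [ 0.0327 -0.0128 -0.0125] [ 0.0325  0.0158 -0.0125] [ 0.0424  0.0014 -0.0125]
```

```bash
python3 -m inch '{"xyz":[[-0.001,0,0.025],[0,0,0.03],[0,0,0.025],[0,0,0.012],[0,0,0.006],[0,0,0],[0,0,0]],"dr":[[0,0,0],[0,0,0],[0,0,0],[0,0,0],[0,0,0],[0,0,0],[0,0,0]],"gripper":[255,255,255,255,255,255,255]}' 25
python3 -c "
from h import *
cs()"
```

```text
clock: 19.18
eef_pos: [0.5101, -0.1962, 0.0623]
ee_rot: [2.476, 1.933, 0.0]
ft_force: [-0.4, -0.8, -0.4]
gripper_width: 0.0294
grip_force: 25.0
case-rel [-0.0511 -0.0017  0.0173] z 0.0623 F [-0.4 -0.8 -0.4] w 0.029378486203264546 t 19.1833
```

```bash
python3 -m inch '{"xyz":[[0,0,0.004],[0,0,0.004],[0,0,0.001],[0,0,0],[0,0,0]],"dr":[[0,0,0],[0,0,0],[0,0,0],[0,0,0],[0,0,0]],"gripper":[255,255,255,255,255]}' 25
python3 -m inch '{"xyz":[[0,0,0.0015],[0,0,0]],"dr":[[0,0,0],[0,0,0]],"gripper":[255,255]}' 25
python3 -c "
from h import *
cs()"
```

```text
clock: 19.6
eef_pos: [0.5098, -0.1958, 0.0527]
ee_rot: [2.476, 1.933, 0.0]
ft_force: [-0.1, -0.2, -1.4]
gripper_width: 0.0298
grip_force: 25.0
clock: 19.77
eef_pos: [0.5099, -0.1959, 0.0515]
ee_rot: [2.477, 1.933, 0.001]
ft_force: [-1.7, 1.0, 8.0]
gripper_width: 0.0297
grip_force: 25.0
case-rel [-0.0513 -0.0014  0.0065] z 0.0515 F [-1.7  1.   8. ] w 0.02966895657653558 t 19.7667
```

```bash
python3 -m inch '{"xyz":[[0,0,-0.001],[0,0,0],[0,0,0],[0,0,0],[0,0,0],[0,0,0],[0,0,-0.015],[0,0,-0.03],[0,0,-0.04],[0,0,-0.04],[0,0,-0.04],[0,0,0]],"dr":[[0,0,0],[0,0,0],[0,0,0],[0,0,0],[0,0,0],[0,0,0],[0,0,0],[0,0,0],[0,0,0],[0,0,0],[0,0,0],[0,0,0]],"gripper":[120,120,120,120,120,120,120,120,120,120,120,120]}' 25
python3 -m inch '{"xyz":[[0,0,-0.04],[0,0,-0.03],[0,0,0],[0,0,0]],"dr":[[0,0,0],[0,0,0],[0,0,0],[0,0,0]],"gripper":[120,120,120,120]}'
python3 - <<'E'
from h import *
cs(); c=snap('wrist','w7'); W=fcloud(c); d=W-H; a=np.stack([d@cx,d@cy,d[...,2]],-1)
hsv=cv2.cvtColor(c['color'],cv2.COLOR_BGR2HSV); m=(hsv[...,0]<20)&(hsv[...,1]>150)&(np.abs(a[...,1])<.07)&(a[...,0]<-.02)&(a[...,0]>-.09)
rect('hex(case)',a[m]); print(np.percentile(a[m][:,2],[10,50,90]))
for r0,r1 in((-.085,-.11),(-.118,-.138)):
  k=(a[...,0]<r0)&(a[...,0]>r1)&(np.abs(a[...,1])>.03)&(np.abs(a[...,1])<.085)&(a[...,2]<.1); print(k.sum(),np.percentile(a[k][:,2],[10,50,90]).round(4))
cv2.imwrite('pics/w7.png',c['color'])
E
```

```text
clock: 20.77
eef_pos: [0.5121, -0.1975, 0.2232]
ee_rot: [2.473, 1.928, 0.009]
ft_force: [1.1, 0.2, 0.3]
gripper_width: 0.0495
grip_force: 0.0
clock: 21.1
eef_pos: [0.5104, -0.1958, 0.2882]
ee_rot: [2.475, 1.933, 0.004]
ft_force: [0.3, -0.1, -0.4]
gripper_width: 0.0495
grip_force: 0.0
case-rel [-0.0508 -0.0012  0.2432] z 0.2882 F [ 0.3 -0.1 -0.4] w 0.04954855676387226 t 21.1
hex(case) 986 [-0.0496  0.0086  0.1081] [-49.6  -0.9] [78.7 56.1] 88.3
[0.01704683 0.01838899 0.3673173 ]
1979 [0.0001 0.0012 0.0022]
1506 [0.0001 0.0012 0.0022]
```

View pics/w7.png

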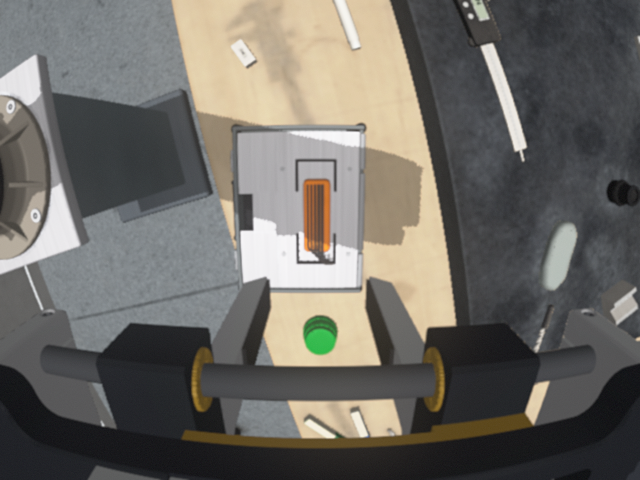

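Run:
```python
from h import *
c=load('w7'); im=c['color']; W=fcloud(c); d=W-H; a=np.stack([d@cx,d@cy,d[...,2]],-1)
C=lambda u,v,h:np.round([(fplane(c,u,v,h)-H)@cx,(fplane(c,u,v,h)-H)@cy],4)
hsv=cv2.cvtColor(im,cv2.COLOR_BGR2HSV); m=(hsv[...,0]<20)&(hsv[...,1]>150)&(a[...,2]<.05)&(a[...,2]>.008)&(np.abs(a[...,1])<.08); rect('hex',a[m])
p=a[m]; A=np.c_[p[:,:2]*1,np.ones(len(p))]; f=np.linalg.lstsq(A,p[:,2],rcond=None)[0]; print('slope x,y',f.round(3))
g=im.mean(-1).round().astype(int)
print(g[155:166,300].tolist(),g[155:166,328].tolist(),'low',g[256:270,302].tolist(),g[256:270,332].tolist(),'sides',g[175,292:302].tolist(),g[175,330:340].tolist())
print('frame',C(317,160,.0535),C(317,262.5,.0535))
o=im[150:275,280:355]; cv2.imwrite('pics/w7c.png',cv2.resize(o,None,fx=4.5,fy=4.5,interpolation=2))
```

```text
hex 730 [-0.0497  0.0046  0.0182] [-51.2  -1.1] [26.3 78.9] 0.3
slope x,y [-0.008 -0.001  0.018]
[180, 179, 178, 152, 104, 74, 117, 166, 181, 182, 182] [181, 182, 178, 153, 108, 79, 118, 167, 182, 182, 181] low [245, 245, 246, 239, 191, 113, 74, 129, 211, 241, 244, 244, 244, 243] [211, 193, 171, 166, 150, 104, 76, 105, 168, 226, 240, 242, 241, 241] sides [179, 180, 166, 121, 76, 90, 139, 171, 180, 179] [181, 182, 175, 146, 95, 73, 120, 167, 182, 180]
frame [-0.0503  0.0597] [-0.0502 -0.0584]
```

View pics/w7c.png

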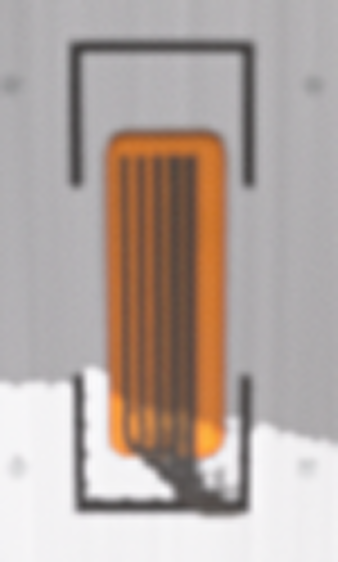

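```bash
python3 -c "
from h import *
print(workorder.close_job())"
```

```text
the job is handed in; nothing more can be done
None
```

The case is packed in the order asked and handed in at about 21 s: the V-block is in its recess, the divider is closed flat, and the hex key holder lies flat in the trough about 2 mm off its centre; the lens, drill tube and gauge block were not touched.

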